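# Lever open the hot smoker box with the wooden spatula

### The arm

A 7-joint arm with a two-finger parallel gripper is mounted at the origin on the work surface. World frame = base frame: x ahead of the robot, y to its left, z up, the work surface at z = 0. Lengths are in m, angles in rad, forces in N, time in s.
With the tool pointing down it reaches from about 0.425 to 0.925 m from the base axis. Payload 6.8 kg.
Tool frame: the origin (TCP) lies at the very end of the fingers, on their centre line; the grasp point (between the pads) lies 19 mm behind it; z points along the fingers, x is the direction in which the jaws open and shut, and the axes are right-handed (so a half turn about z gives the same grasp; the last joint's range is limited). The gripper opens to 85 mm and grips with 20 to 120 N. Pads are 22 mm wide; open, the fingers measure 114 mm over their backs; the gripper's body (76 mm by 85 mm) begins 54 mm behind the grasp point. The pads swing forward as they close: fully open they stand 13 mm farther back than shut.
Start: joints at [-1.28, 0.477, 0.022, 1.555, -0.011, 1.109, -0.083], TCP at [0.262, 0.622, 0.207] pointing down, gripper open.
Joint ranges: [-2.96, 2.96], [-0.34, 2.1], [-1.41, 1.46], [0.24, 2.44], [-1.37, 4.51], [0.17, 1.92], [-2.96, 2.96]. Speed limits (rad/s): [2.39, 2.39, 3.14, 3.14, 3.14, 3.14, 3.14].

### API

Orientations are given as a unit quaternion [w, x, y, z].
In Python, from station import get_obs, read_camera, calibration, hand_in, recognise, outline_of, place_of gives the robot as it stands.
- The arm moves only by the tool move_arm, never from a script. Its argument "steps" is a list of rows, each an object with "fingers": the finger opening in mm, from 0 to 85.4; "translation": the shift along the world's x, y, z in mm, a list of three; "turn": the turn about the world's z in rad. In form: [{"fingers": fingers, "translation": [dx, dy, dz], "turn": turn}, ...]. A call has 1 to 10 rows; each row shifts and turns the commanded pose from where the row before left it; what a row does not reach is not made up. A row lasts 1/8 s, in which the tool goes at most 62.5 mm and 10.7 degrees, less where a joint would pass 70% of its speed; a pose out of reach is approached as far as the arm can. A call with a gripper value outside its range is refused whole. The fingers move at their own pace and stop on an object; "newtons" is the grip in N (left out, the last holds). Time passes only in rows, so rows that do not move let the fingers close. It gives the time, the measured TCP pose, the force and the opening at its end, in the units of the state.
- get_obs(): the state, without advancing time (a new reading comes with each control period).
- read_camera(name): name is "side" or "top" or "wrist"; returns the picture (384x512x3 uint8, blue, green, red); there is no depth.
- calibration(name): a dict with "camera_matrix" (3x3 intrinsics, pixels), "rvec" (rotation vector, rad) and "tvec" (3), from world to camera coordinates, as OpenCV has them. Camera axes: x right, y down, z forward; pixel columns grow to the right and rows downward; lengths in m; the calibration is good to about 2 mm. A picture is of the moment at which its call begins: read the wrist's pose just before it. calibration takes no time and is no camera call; for the wrist camera it gives the pose at the moment of the call.
- hand_in(): hands the job in, once; it reports no verdict.
Trained networks look in the newest picture that a camera, given by its name, has taken for a name from the list of things; names that differ only in an ending like _2 or _b are one class to them, and where a whole thing is asked for, a point or a joint stands for the part that bears it (a point fixed in the world has none). Each returns a list of dicts, best first, with "conf" (0 to 1); they miss things now and then, are a little off and sometimes report something else, mostly with a low value. They report only what shows in the picture. A call takes as long as a camera call.
- recognise(camera, name): "xy" ([column, row] in pixels, amid what is visible of it).
- outline_of(camera, name): "mask" (384x512 bool, what is visible of it) and "xy" ([column, row] in pixels, amid what is visible of it).
- place_of(camera, name): "xy" ([column, row] in pixels: a listed point, or the origin of a listed thing).
The state is a dict: "t": time; "q": joint angles; "joint_vel": joint speeds; "joint_torque": joint torques, N m; "eef_pos": TCP position; "tool_rot": TCP orientation; "contact_force": force on the tool from outside, world axes, zero at the start; "torque": the same for the moment, N m; "gripper_width": opening from 0.0 (shut) to 1.0 (fully open).
Only numpy, scipy, OpenCV 4.12 (cv2) and the standard library are available. Lean on these libraries where they do the work, as an engineer would, in place of code of your own. Each camera call takes 0.05 s, during which the arm holds its last target.

### The job

The smoker box is hot and due for more wood: pick up the wooden spatula, slip its blade into the smoke slot under the front lip of the lid and lever the hinged lid up until it stands open, upright or leaning back. Then lay the spatula flat on the slate again, same way up and well clear of the box, and let go. Do not touch the box or lid with the robot itself, do not drag the box along, and leave the other things on the counter where they are.

Things in the scene. Friction and masses are not known exactly. Their poses are not given: they have to be found in the camera images.
- spatula_grip (a point): wooden spatula, straight, 250 mm long, 110 g, lying flat left or right of the smoker box. Point: middle of the handle's section (24 mm wide, 20 mm high), 10 mm above the underside, near the centre of mass. x along it to the blade, y across, z up. The handle is straight-sided from 118 mm behind to 32 mm ahead of this point; the blade starts 33 mm ahead.
- spatula_tip (a point): middle of the spatula blade's front edge, 120 mm ahead of spatula_grip, 1.5 mm above the underside; same axes. Blade 66 mm wide, 6 mm thick, its underside level with the handle's; bevelled on top over the last 35 mm to a 3 mm front edge.
- smoker: cast-iron smoker box with a flat hinged steel lid, 110 mm deep (x), 190 mm wide (y), 2.6 kg, standing loose on the slate; origin at the centre of its underside, -x is its front (roughly towards the robot), z up. Walls 5 mm thick, 58 mm high, but only 46 mm in the middle of the front: the smoke slot. A cast lug on each end reaches to 116 mm from the middle.
- slot (a point): centre of the smoke slot at the outer face of the box's front wall, 52 mm above the slate: 124 mm wide, 12 mm high, between the wall's top edge (46 mm up) and the lid's underside (58 mm up). Axes as the box: +x goes in through the slot. Behind it the box is empty for 100 mm in and down to 20 mm above the slate.
- lid_hinge (a point): hinge axis of the lid at the back of the box, 110 mm behind the slot (+x of the box) and 60 mm above the slate; the axis runs along the box's y.
- lid_lip (a point): middle of the lid's front edge. The lid is a steel plate 3 mm thick, 192 mm wide; its front 22 mm overhang the slot and are bent up 26 degrees, so that the front edge lies 133 mm from the hinge axis and 10 mm above it when shut.
- lid (a joint): lid angle, rad: 0 shut, grows as the front goes up and back about the hinge, 1.57 upright, stop at 1.75. The lid weighs about 0.14 kg and the hinge has some friction (0.04 N m): the lid stays where it is left within about 0.35 rad of upright, and drops shut if let go lower. About 2 N upward inside the slot raises it.
- bowl: white ceramic bowl, 140 mm across, 60 mm high, loose; origin under its centre. Leave alone.
- spray_bottle: empty green plastic spray bottle with white trigger head, 72 mm across, 209 mm high, loose; origin under its centre. Leave alone.
- skewer0: flat steel kebab skewer, 8 mm wide, 4 mm thick, about 220 mm long with a ring at one end, lying on the slate; origin near its middle. Leave alone.
- skewer1: second skewer, the same.
- skewer2: third skewer, the same.
- skewer3: fourth skewer, the same.
- chunk_a: block of smoking wood 50 x 85 x 42 mm high, loose on the slate; origin under its centre. Leave alone.
- chunk_b: block of smoking wood 48 x 75 x 46 mm high, loose on the slate; origin under its centre. Leave alone.

How it is judged:
By the outcome, as a careful person would: the job done as asked, in the order asked, and still so for the second after the job is handed in, with the robot touching nothing.
It also fails if it takes over 61 s, if anything falls off the work surface, if the arm or the gripper's body presses on something with over 40 N, if the wrist force passes 120 N, or if a joint passes its speed limit or range.

## Working session

There is one attempt and no reset: what is moved stays moved. The work goes in short steps, Python scripts to look and compute and a tool call to move; the robot and the scene stay as the last step left them, time stands still between calls to the robot, and variables do not carry over. Pictures are saved under pics/ and viewed, and the job is handed in when it is done.

Besides the shell and the picture viewer there is one more tool, called after "Call:" by a JSON object that holds its "name" and its "arguments", one argument or row to a line. move_arm: Moves the arm, as the interface text tells. Its arguments: {"type":"object","properties":{"steps":{"type":"array"},"newtons":{"type":"number"}},"required":["steps"]}

```bash
ls; mkdir -p pics
python3 - <<'E'
from station import *
import cv2
o=get_obs(); print({k:o[k] for k in ('t','eef_pos','tool_rot','contact_force','gripper_width')})
for c in ('top','side','wrist'):
    cv2.imwrite(f'pics/{c}0.png',read_camera(c))
    k=calibration(c); print(c,k)
E
```

```text
pics
{'t': 0.0, 'eef_pos': array([0.26187663, 0.62143241, 0.20610286]), 'tool_rot': array([ 5.75804946e-04,  8.33152710e-01,  5.53042207e-01, -7.39940920e-04]), 'contact_force': array([ 0.10016415, -0.58579683,  0.39421338]), 'gripper_width': 1.0013668222464103}
top {'camera_matrix': array([[467.87050211,   0.        , 247.33389248],
       [  0.        , 467.87050211, 186.05142118],
       [  0.        ,   0.        ,   1.        ]]), 'rvec': array([ 2.175962  , -2.12379059,  0.16457672]), 'tvec': array([-0.10936321,  0.61613372,  1.48946693])}
side {'camera_matrix': array([[470.51448373,   0.        , 259.03981409],
       [  0.        , 470.51448373, 198.96399385],
       [  0.        ,   0.        ,   1.        ]]), 'rvec': array([ 2.43719846, -0.24603153,  0.11455442]), 'tvec': array([-0.5928047 ,  0.07732114,  1.22559542])}
wrist {'camera_matrix': array([[265.06120532,   0.        , 253.99602157],
       [  0.        , 265.06120532, 189.9977703 ],
       [  0.        ,   0.        ,   1.        ]]), 'rvec': array([-2.42150039, -1.60944951, -0.21778389]), 'tvec': array([-0.67390809, -0.03528187,  0.37721136])}
```

View pics/top0.png

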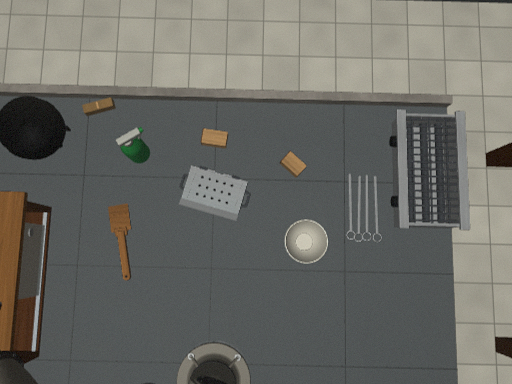

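View pics/side0.png

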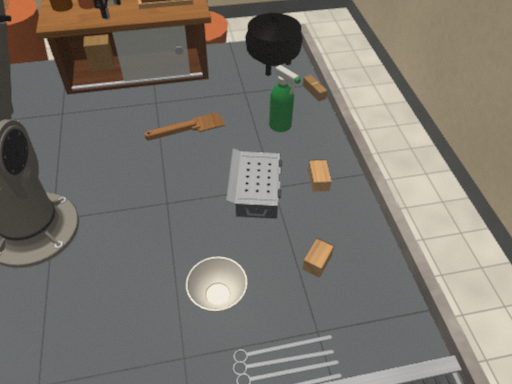

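View pics/wrist0.png

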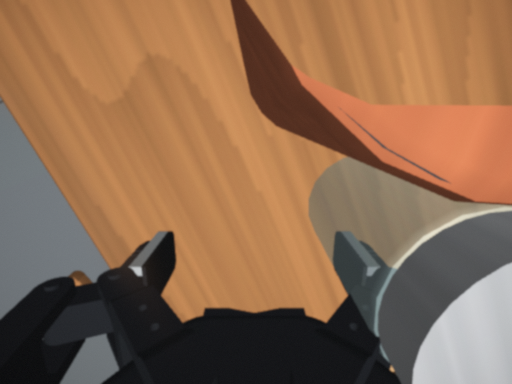

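The top view shows the spatula at about (120,240) with its blade pointing away from the robot. The smoker is at (215,192), turned slightly clockwise. The gripper starts above the wooden cabinet at left. Next I measure positions.

```bash
cat > h.py <<'E'
from station import *
import numpy as np, cv2
def ray(c,uv,k=None):
    k=k or calibration(c); R=cv2.Rodrigues(k['rvec'])[0]; C=-R.T@k['tvec']
    d=R.T@np.linalg.inv(k['camera_matrix'])@np.array([uv[0],uv[1],1.]); return C,d
def onz(c,uv,z,k=None):
    C,d=ray(c,uv,k); return C+d*(z-C[2])/d[2]
def tri(l):
    A=np.zeros((3,3));b=np.zeros(3)
    for c,uv in l:
        C,d=ray(c,uv); d/=np.linalg.norm(d); P=np.eye(3)-np.outer(d,d); A+=P;b+=P@C
    return np.linalg.solve(A,b)
def proj(c,P):
    k=calibration(c); return cv2.projectPoints(np.atleast_2d(np.float64(P)),k['rvec'],k['tvec'],k['camera_matrix'],None)[0].reshape(-1,2)
E
python3 - <<'E'
from h import *
np.set_printoptions(precision=4,suppress=True)
for c in('top','side'): read_camera(c)
zs=dict(spatula_grip=.01,spatula_tip=.0015,smoker=0,slot=.052,lid_hinge=.06,lid_lip=.07)
for n,z in zs.items():
    b=[]
    for c in('top','side'):
        r=place_of(c,n)
        for d in r[:2]: print(n,c,d['xy'],round(d['conf'],2),onz(c,d['xy'],z))
        if r:b.append((c,r[0]['xy']))
    if len(b)==2: print('   tri',tri(b))
for n in('bowl','spray_bottle','chunk_a'):
    for d in place_of('top',n)[:2]: print(n,d['xy'],round(d['conf'],2),onz('top',d['xy'],0))
for c,n in(('top','spatula_grip'),('side','spatula_grip')):
    m=outline_of(c,n)[0]['mask']; v,u=np.nonzero(m)
    P=np.array([onz(c,(a,b),.008)[:2] for a,b in zip(u,v)]); mu=P.mean(0); w,V=np.linalg.eigh(np.cov((P-mu).T)); e=V[:,1]*np.sign(V[0,1]); s=(P-mu)@e
    print(c,mu,e,np.arctan2(e[1],e[0]),s.min(),s.max(), mu+e*s.min(),mu+e*s.max())
print(get_obs()['t'])
E
```

```text
spatula_grip top [126.5, 238.1] 0.58 [0.4406 0.2993 0.01  ]
spatula_grip side [185.3, 123.5] 0.8 [0.4365 0.3248 0.01  ]
   tri [0.4378 0.2923 0.038 ]
spatula_tip top [115.6, 206.0] 0.58 [0.5466 0.3442 0.0015]
spatula_tip top [373.6, 209.0] 0.43 [ 0.5577 -0.5206  0.0015]
spatula_tip side [220.5, 116.5] 0.56 [0.5518 0.3476 0.0015]
   tri [0.5488 0.3431 0.0052]
smoker top [216.9, 188.0] 0.73 [0.616  0.0078 0.    ]
smoker top [356.6, 210.9] 0.69 [ 0.55   -0.4636  0.    ]
smoker side [256.7, 189.8] 0.81 [0.6033 0.0192 0.    ]
   tri [0.6073 0.0073 0.0144]
slot top [208.6, 206.0] 0.86 [0.5491 0.0297 0.052 ]
slot side [237.6, 176.5] 0.81 [0.5519 0.0323 0.052 ]
   tri [0.5501 0.0294 0.0552]
lid_hinge top [220.8, 174.0] 0.69 [ 0.654  -0.0069  0.06  ]
lid_hinge side [276.8, 180.7] 0.76 [ 0.6516 -0.0101  0.06  ]
   tri [ 0.6536 -0.0066  0.056 ]
lid_lip top [208.0, 213.6] 0.65 [0.5229 0.0294 0.07  ]
lid_lip side [226.3, 175.3] 0.68 [0.5202 0.026  0.07  ]
   tri [0.5219 0.0297 0.066 ]
bowl [306.8, 238.2] 0.81 [ 0.4548 -0.2966  0.    ]
spray_bottle [138.1, 153.8] 0.72 [0.7268 0.2797 0.    ]
chunk_a [290.9, 166.7] 0.88 [ 0.6954 -0.2412  0.    ]
chunk_a [215.2, 139.2] 0.69 [0.7846 0.0192 0.    ]
top [0.4525 0.3179] [0.9832 0.1824] 0.1834405414610599 -0.14736685982063424 0.09856908999536942 [0.3076 0.291 ] [0.5494 0.3359]
side [0.4437 0.3154] [0.9902 0.1399] 0.14039452565839622 -0.135746109752702 0.11229643550122294 [0.3093 0.2964] [0.5549 0.3311]
1.1
```

Run:
```python
from h import *
np.set_printoptions(precision=4,suppress=True)
p=get_obs()['eef_pos']
for c in('top','side','wrist'): print(c,proj(c,[p,p+[0,0,.1],p+[0.05,0,0],p+[0,-.05,0]]))
for c,uv in(('wrist',(200,100)),('wrist',(330,200)),('wrist',(450,350)),('wrist',(90,250))): print(uv,onz(c,uv,.1),onz(c,uv,.2))
for uv in((250,0),(250,200),(500,200),(430,380),(30,140)): pass
print(onz('top',(20,195),.2),onz('top',(48,205),.2),onz('top',(40,350),.2))
for c in ('top','side','wrist'):
    k=calibration(c);R=cv2.Rodrigues(k['rvec'])[0];print(c,-R.T@k['tvec'])
```

```text
top [[ -9.2407 296.6372]
 [-29.6827 300.0823]
 [ -7.4287 278.5777]
 [  8.5548 297.0492]]
side [[113.7685  21.6013]
 [106.5048  -9.2934]
 [129.8172  20.1604]
 [113.9901  29.9495]]
wrist [[254.5594 221.0049]
 [255.3192 344.6404]
 [281.5199 280.9077]
 [187.7758 247.1679]]
(200, 100) [0.165  0.6053 0.1   ] [0.1777 0.6209 0.2   ]
(330, 200) [0.3116 0.6899 0.1   ] [0.2706 0.6745 0.2   ]
(450, 350) [0.5635 0.768  0.1   ] [0.4302 0.724  0.2   ]
(90, 250) [0.2625 0.4188 0.1   ] [0.2395 0.5027 0.2   ]
[0.553  0.5704 0.2   ] [0.5257 0.4864 0.2   ] [0.1193 0.4742 0.2   ]
top [ 0.3972 -0.0847  1.5637]
side [ 0.4123 -0.8286  1.0015]
wrist [0.1996 0.6478 0.3729]
```

Call:
{"name": "move_arm", "arguments": {
  "steps": [
    {"fingers": 85,"translation": [0,0,50],"turn": 0},
    {"fingers": 85,"translation": [0,-50,0],"turn": 0},
    {"fingers": 85,"translation": [20,-55,0],"turn": 0},
    {"fingers": 85,"translation": [25,-55,0],"turn": 0.144},
    {"fingers": 85,"translation": [35,-50,0],"turn": 0.144},
    {"fingers": 85,"translation": [35,-45,-30],"turn": 0.143},
    {"fingers": 85,"translation": [35,-45,-30],"turn": 0.143},
    {"fingers": 85,"translation": [29,0,-30],"turn": 0},
    {"fingers": 85,"translation": [0,0,0],"turn": 0}
  ],
  "newtons": 100
}}

```text
t: 2.22
eef_pos: [0.4399, 0.3225, 0.1669]
tool_rot: [0.0, 0.644, 0.765, -0.002]
contact_force: [0.0, 0.9, 0.5]
gripper_width: 0.995
```

Run:
```python
from h import *
np.set_printoptions(precision=4,suppress=True)
o=get_obs();print(o['t'],o['eef_pos'],o['tool_rot'])
k=calibration('wrist');cv2.imwrite('pics/w1.png',read_camera('wrist'))
for n,z in(('spatula_grip',.01),('spatula_tip',.0015)):
    for d in place_of('wrist',n)[:2]:print(n,d['xy'],d['conf'],onz('wrist',d['xy'],z,k))
r=outline_of('wrist','spatula_grip')
if r:
    m=r[0]['mask'];cv2.imwrite('pics/m1.png',m.astype('uint8')*255);print(r[0]['conf'],m.sum())
```

```text
2.225 [0.4399 0.3225 0.1669] [ 0.0001  0.644   0.765  -0.0018]
spatula_grip [252.2, 165.4] 0.8 [0.4304 0.3179 0.01  ]
spatula_tip [251.5, 249.1] 0.59 [0.5473 0.337  0.0015]
0.8 5999
```

View pics/w1.png

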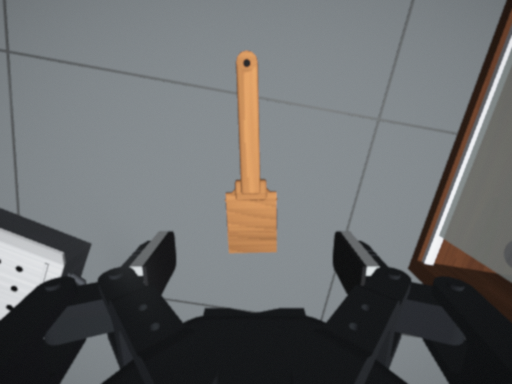

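The wrist picture shows the spatula centred between the fingers. The handle end is at (247,53) and the middle of the blade edge at (251,250). There are shoulders just behind the blade, at (251,188).

Run:
```python
from h import *
np.set_printoptions(precision=4,suppress=True)
m=cv2.imread('pics/m1.png',0)>0
k=calibration('wrist')
rows=np.nonzero(m.any(1))[0]; print(rows.min(),rows.max())
pts=[]
for v in range(rows.min()+10,rows.max()-3,8):
    u=np.nonzero(m[v])[0]; z=.018 if v<185 else .005; a=onz('wrist',(u.min(),v),z,k);b=onz('wrist',(u.max()+1,v),z,k); pts.append((a+b)[:2]/2); print(v,u.min(),u.max(),pts[-1],np.linalg.norm(a-b))
p=np.array(pts); f=np.polyfit(p[:,0],p[:,1],1); print(f,np.arctan(f[0]))
tx=onz('wrist',(251,252),.0015,k);print(tx,np.polyval(f,tx[0]))
q=get_obs()['tool_rot'];print('toolx yaw-90',2*np.arctan2(q[2],q[1])-np.pi/2)
```

```text
51 252
61 237 255 [0.3157 0.2953] 0.02080855694726065
69 236 256 [0.3237 0.2967] 0.023170334921459288
77 236 257 [0.3316 0.2986] 0.024456026025440534
85 236 257 [0.3398 0.3001] 0.024641047264178723
93 237 257 [0.3481 0.302 ] 0.02370038182739887
101 237 257 [0.3565 0.3035] 0.023882441626145792
109 237 257 [0.3651 0.305 ] 0.02406732015938161
117 238 257 [0.3737 0.3071] 0.023100157537835533
125 238 258 [0.3824 0.3092] 0.02444596602045971
133 238 258 [0.3914 0.3107] 0.024639707626000987
141 239 258 [0.4004 0.3129] 0.023653933996957404
149 239 258 [0.4097 0.3145] 0.023844418494229004
157 239 258 [0.4192 0.3162] 0.024037995849887642
165 240 257 [0.4287 0.3178] 0.02181126780209214
173 240 258 [0.4384 0.3201] 0.023213081675134882
181 235 265 [0.448  0.3231] 0.03818940184793779
189 233 268 [0.4615 0.326 ] 0.04655205342526953
197 225 276 [0.4722 0.3279] 0.06781085316419183
205 226 275 [0.483  0.3298] 0.06575919513614085
213 226 275 [0.494  0.3317] 0.06632522642355713
221 227 275 [0.5051 0.3344] 0.06556331173547027
229 227 275 [0.5165 0.3364] 0.06613754478688509
237 228 275 [0.528  0.3391] 0.06536050390967946
245 228 275 [0.5398 0.3412] 0.06594316953197063
[0.2064 0.23  ] 0.2035110891540462
[0.5525 0.342  0.0015] 0.34403885524504785
toolx yaw-90 0.1768214085638462
```

Call:
{"name": "move_arm", "arguments": {
  "steps": [
    {"fingers": 85,"translation": [-6,-3,-40],"turn": 0.027},
    {"fingers": 85,"translation": [0,0,-50],"turn": 0},
    {"fingers": 85,"translation": [0,0,-40],"turn": 0},
    {"fingers": 85,"translation": [0,0,-24],"turn": 0},
    {"fingers": 85,"translation": [0,0,-9],"turn": 0},
    {"fingers": 85,"translation": [0,0,0],"turn": 0}
  ]
}}

```text
t: 3.18
eef_pos: [0.4329, 0.3225, 0.0065]
tool_rot: [-0.0, 0.632, 0.775, 0.0]
contact_force: [0.3, 0.4, 1.0]
gripper_width: 0.992
```

Run:
```python
from h import *
cv2.imwrite('pics/w2.png',read_camera('wrist'))
```

```text
(no output)
```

View pics/w2.png

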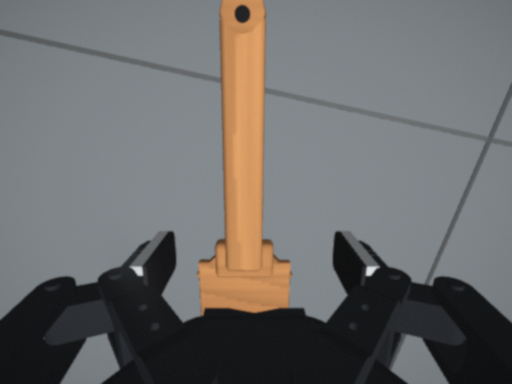

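Call:
{"name": "move_arm", "arguments": {
  "steps": [
    {"fingers": 85,"translation": [-1,-3,-3],"turn": 0},
    {"fingers": 60,"translation": [0,0,0],"turn": 0},
    {"fingers": 40,"translation": [0,0,0],"turn": 0},
    {"fingers": 15,"translation": [0,0,0],"turn": 0},
    {"fingers": 15,"translation": [0,0,0],"turn": 0},
    {"fingers": 15,"translation": [0,0,0],"turn": 0}
  ]
}}

```text
t: 3.98
eef_pos: [0.432, 0.3188, 0.0029]
tool_rot: [-0.0, 0.632, 0.775, 0.0]
contact_force: [-0.2, -0.4, -0.4]
gripper_width: 0.173
```

Run:
```python
from h import *
cv2.imwrite('pics/w3.png',read_camera('wrist'))
```

```text
(no output)
```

View pics/w3.png

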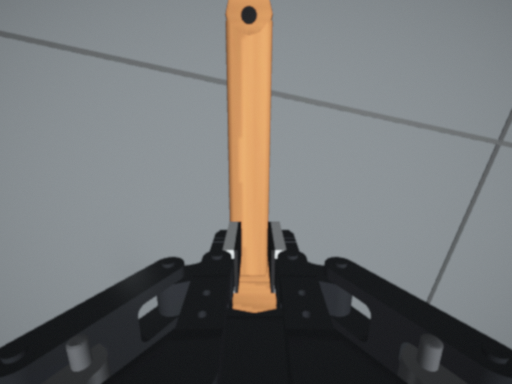

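Run:
```python
from h import *
s=read_camera('side');c=proj('side',[get_obs()['eef_pos']])[0];print(c,get_obs()['gripper_width'])
u,v=map(int,c);cv2.imwrite('pics/s3.png',cv2.resize(s[max(0,v-70):v+50,u-80:u+80],None,fx=5,fy=5,interpolation=2))
```

```text
[184.31214543 126.65035122] 0.17333673783458461
```

View pics/s3.png

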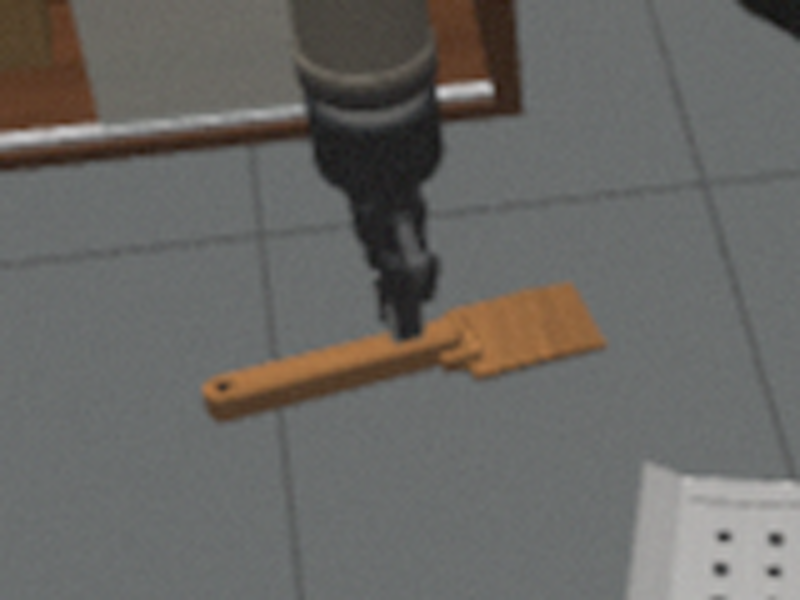

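Call:
{"name": "move_arm", "arguments": {
  "steps": [
    {"fingers": 50,"translation": [0,0,0],"turn": 0},
    {"fingers": 50,"translation": [0,0,0],"turn": 0},
    {"fingers": 50,"translation": [0,0,0],"turn": 0},
    {"fingers": 50,"translation": [0,0,-2],"turn": 0},
    {"fingers": 50,"translation": [0,0,-1],"turn": 0},
    {"fingers": 50,"translation": [0,0,0],"turn": 0}
  ]
}}

```text
t: 4.82
eef_pos: [0.4319, 0.3186, -0.0003]
tool_rot: [-0.0, 0.632, 0.775, -0.0]
contact_force: [0.5, 0.4, -0.1]
gripper_width: 0.586
```

Run:
```python
from h import *
s=read_camera('side');c=proj('side',[get_obs()['eef_pos']])[0];print(c,get_obs()['gripper_width'])
u,v=map(int,c);cv2.imwrite('pics/s4.png',cv2.resize(s[max(0,v-70):v+50,u-80:u+80],None,fx=5,fy=5,interpolation=2))
cv2.imwrite('pics/w4.png',read_camera('wrist'))
```

```text
[184.39657655 127.40977748] 0.5878297416848939
```

View pics/s4.png

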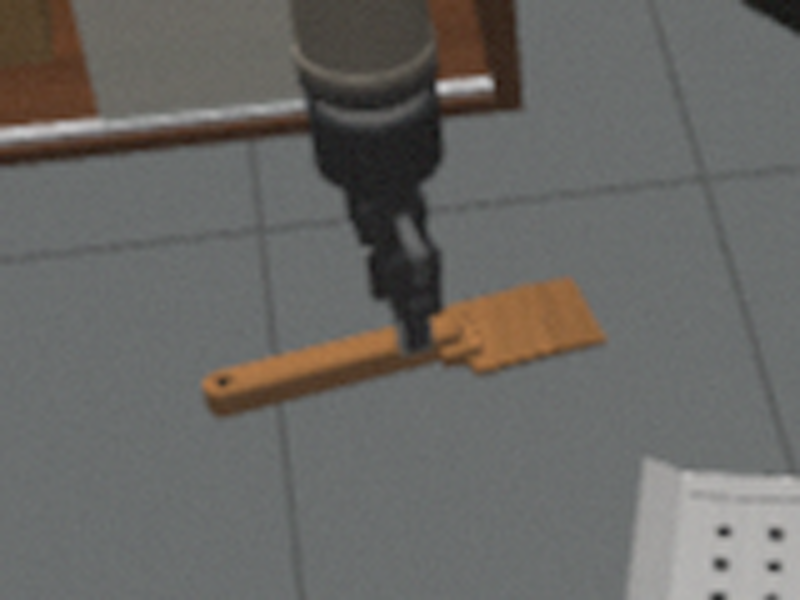

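View pics/w4.png

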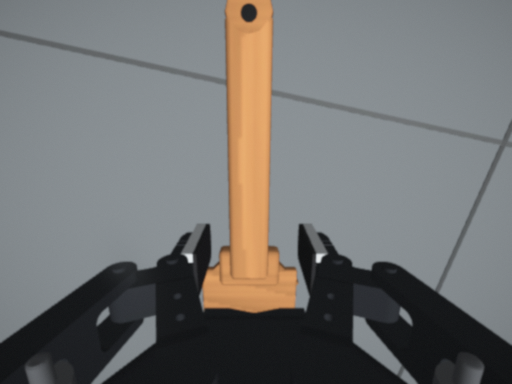

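Call:
{"name": "move_arm", "arguments": {
  "steps": [
    {"fingers": 34,"translation": [0,0,0],"turn": 0},
    {"fingers": 34,"translation": [0,0,0],"turn": 0},
    {"fingers": 34,"translation": [0,0,-2],"turn": 0},
    {"fingers": 34,"translation": [0,0,-1],"turn": 0},
    {"fingers": 34,"translation": [0,0,0],"turn": 0}
  ]
}}

```text
t: 5.55
eef_pos: [0.432, 0.3187, -0.0032]
tool_rot: [-0.0, 0.632, 0.775, -0.0]
contact_force: [0.9, 0.6, -0.1]
gripper_width: 0.397
```

Run:
```python
from h import *
s=read_camera('side');c=proj('side',[get_obs()['eef_pos']])[0];print(c,get_obs()['gripper_width'],get_obs()['contact_force'])
u,v=map(int,c);cv2.imwrite('pics/s5.png',cv2.resize(s[max(0,v-70):v+50,u-80:u+80],None,fx=5,fy=5,interpolation=2))
```

```text
[184.49954081 128.10977946] 0.40160309081366924 [-0.35600158 -0.11980085  0.40106084]
```

View pics/s5.png

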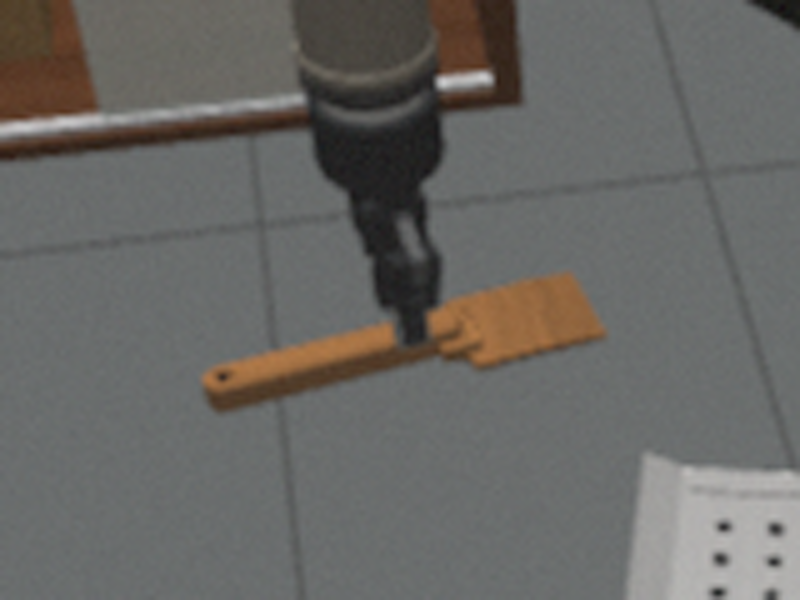

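Call:
{"name": "move_arm", "arguments": {
  "steps": [
    {"fingers": 34,"translation": [0,0,-2],"turn": 0},
    {"fingers": 34,"translation": [0,0,-1],"turn": 0},
    {"fingers": 34,"translation": [0,0,0],"turn": 0}
  ]
}}

```text
t: 5.98
eef_pos: [0.432, 0.3187, -0.0062]
tool_rot: [-0.0, 0.632, 0.775, -0.0]
contact_force: [0.4, -1.1, -0.3]
gripper_width: 0.395
```

Call:
{"name": "move_arm", "arguments": {
  "steps": [
    {"fingers": 34,"translation": [0,0,-2],"turn": 0},
    {"fingers": 34,"translation": [0,0,0],"turn": 0}
  ]
}}

```text
t: 6.22
eef_pos: [0.4319, 0.3187, -0.0082]
tool_rot: [-0.0, 0.632, 0.775, -0.0]
contact_force: [0.3, -0.3, 0.4]
gripper_width: 0.399
```

Run:
```python
from h import *
s=read_camera('side');c=proj('side',[get_obs()['eef_pos']])[0];print(c,get_obs()['gripper_width'],get_obs()['contact_force'])
u,v=map(int,c);cv2.imwrite('pics/s6.png',cv2.resize(s[max(0,v-40):v+20,u-40:u+40],None,fx=10,fy=10,interpolation=2))
```

```text
[184.66546921 129.30009266] 0.3995377087030674 [0.08986912 0.88812049 0.21735494]
```

View pics/s6.png

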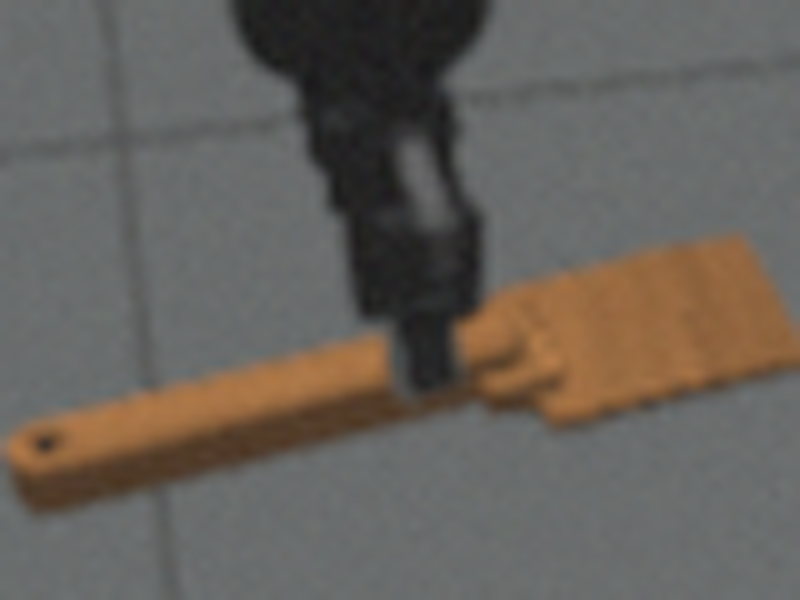

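Call:
{"name": "move_arm", "arguments": {
  "steps": [
    {"fingers": 20,"translation": [0,0,0],"turn": 0},
    {"fingers": 12,"translation": [0,0,0],"turn": 0},
    {"fingers": 10,"translation": [0,0,0],"turn": 0},
    {"fingers": 10,"translation": [0,0,0],"turn": 0},
    {"fingers": 10,"translation": [0,0,0],"turn": 0}
  ],
  "newtons": 100
}}

```text
t: 6.9
eef_pos: [0.4321, 0.3187, -0.0076]
tool_rot: [-0.0, 0.632, 0.775, 0.0]
contact_force: [-1.4, -1.7, 6.0]
gripper_width: 0.225
```

Call:
{"name": "move_arm", "arguments": {
  "steps": [
    {"fingers": 10,"translation": [0,0,5],"turn": 0},
    {"fingers": 10,"translation": [0,0,15],"turn": 0},
    {"fingers": 10,"translation": [0,0,0],"turn": 0}
  ]
}}

```text
t: 7.28
eef_pos: [0.433, 0.3195, 0.0134]
tool_rot: [0.0, 0.632, 0.775, 0.001]
contact_force: [-0.3, 0.5, -1.1]
gripper_width: 0.228
```

Run:
```python
from h import *
s=read_camera('side');c=proj('side',[get_obs()['eef_pos']])[0];print(c,get_obs()['gripper_width'],get_obs()['contact_force'])
u,v=map(int,c);cv2.imwrite('pics/s7.png',cv2.resize(s[max(0,v-40):v+20,u-40:u+40],None,fx=10,fy=10,interpolation=2))
cv2.imwrite('pics/w7.png',read_camera('wrist'))
```

```text
[184.14381292 124.12986116] 0.22754411629388102 [-0.18473771  0.16238786 -0.69630858]
```

View pics/s7.png

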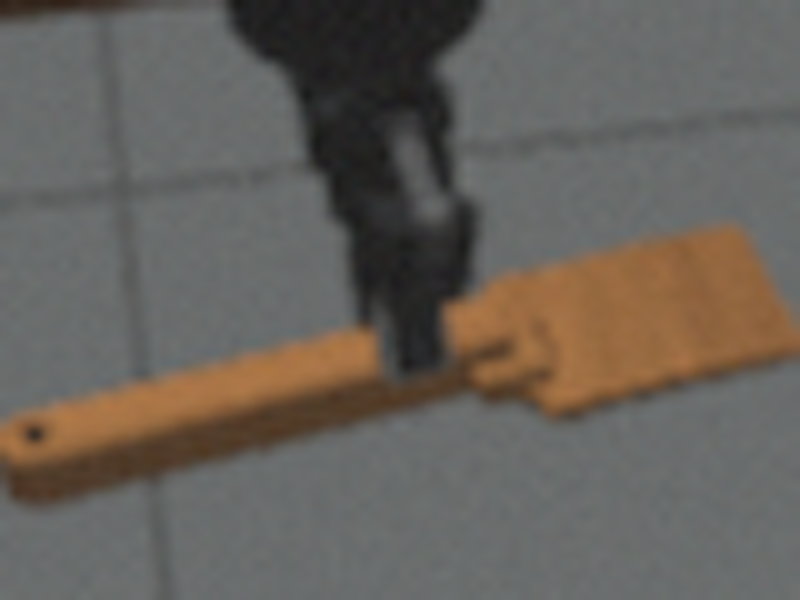

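View pics/w7.png

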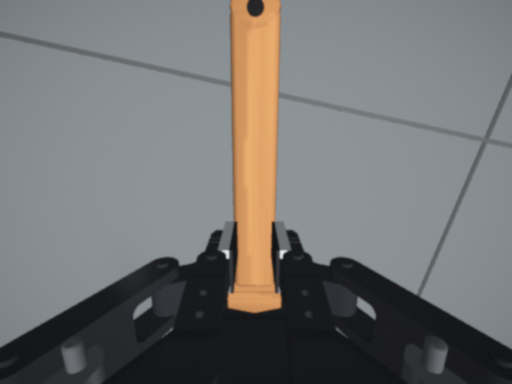

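Run:
```python
from h import *
np.set_printoptions(precision=4,suppress=True)
t=read_camera('top'); s=read_camera('side')
for c,n in(('top','lid'),('top','smoker'),('side','lid')):
    r=outline_of(c,n)
    if not r: print('none');continue
    m=r[0]['mask'].astype('uint8'); v,u=np.nonzero(m); print(c,n,r[0]['conf'],m.sum())
    P=np.array([onz(c,(a,b),.063)[:2] for a,b in zip(u,v)]).astype('float32')
    print(cv2.minAreaRect(P),cv2.boxPoints(cv2.minAreaRect(P)))
# model
import math
def model(cx,cy,y):
    R=np.array([[math.cos(y),-math.sin(y)],[math.sin(y),math.cos(y)]])
    L=[(-.055,-.095,.058),(-.055,.095,.058),(.055,.095,.06),(.055,-.095,.06),(-.078,-.096,.07),(-.078,.096,.07),(-.055,-.095,0),(-.055,.095,0)]
    return np.array([[*(R@np.array(p[:2])+[cx,cy]),p[2]] for p in L])
M=model(.6025,.011,-.34)
for c,im in(('top',t),('side',s)):
    big=cv2.resize(im,None,fx=6,fy=6,interpolation=2)
    for a in proj(c,M): cv2.circle(big,tuple(int(x*6+3) for x in a),3,(0,0,255),-1)
    u,v=proj(c,[[.6,.01,.04]])[0]*6; u=int(u);v=int(v)
    cv2.imwrite(f'pics/{c}8.png',big[v-280:v+280,u-380:u+380])
```

```text
top lid 0.93 2428
((0.5930826663970947, 0.014843910932540894), (0.19318455457687378, 0.1376630961894989), 75.72466278076172) [[ 0.5026 -0.0618]
 [ 0.636  -0.0957]
 [ 0.6836  0.0915]
 [ 0.5502  0.1254]]
top smoker 0.71 2589
((0.5923733711242676, 0.012611940503120422), (0.22763298451900482, 0.14157457649707794), 75.05110168457031) [[ 0.4946 -0.0791]
 [ 0.6314 -0.1156]
 [ 0.6901  0.1043]
 [ 0.5533  0.1408]]
side lid 0.64 2567
((0.5953162908554077, 0.016072668135166168), (0.19635407626628876, 0.1368473470211029), 73.66934967041016) [[ 0.502  -0.0589]
 [ 0.6334 -0.0974]
 [ 0.6886  0.091 ]
 [ 0.5573  0.1295]]
```

View pics/top8.png

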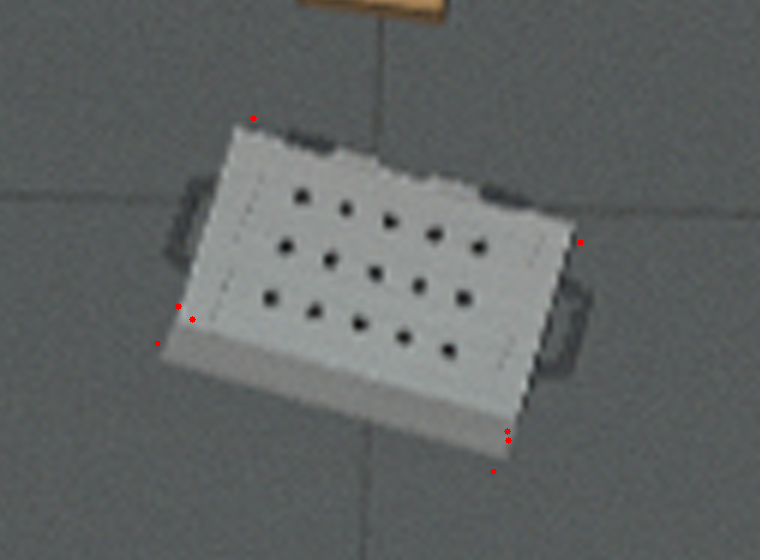

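View pics/side8.png

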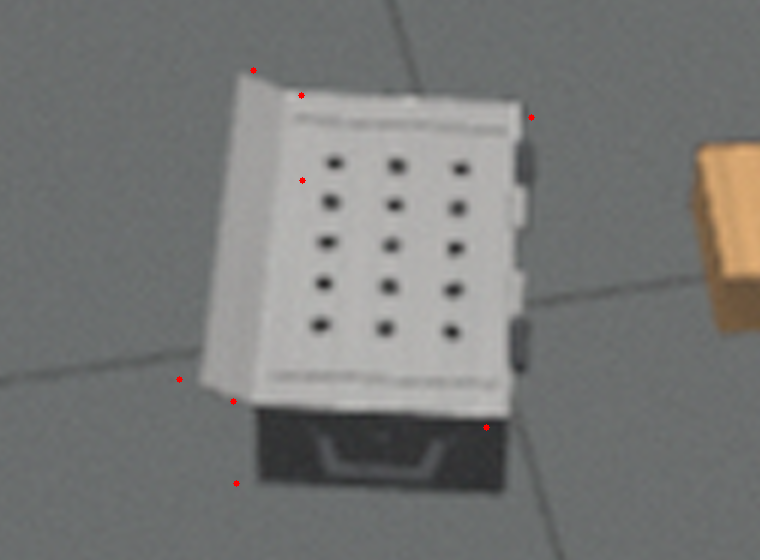

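Run:
```python
from h import *
from scipy.optimize import least_squares
import math
np.set_printoptions(precision=4,suppress=True)
off={}
for c in('top','side'):
    u,v=proj(c,[[.6,.01,.04]])[0]*6; off[c]=(int(u)-380,int(v)-280)
obs=[('top',(162,360),(-.078,.096,.07)),('top',(505,460),(-.078,-.096,.07)),('top',(187,322),(-.057,.096,.061)),('top',(520,418),(-.057,-.096,.061)),
('side',(240,75),(-.078,.096,.07)),('side',(201,385),(-.078,-.096,.07)),('side',(280,90),(-.057,.096,.061)),('side',(251,403),(-.057,-.096,.061)),('side',(260,480),(-.055,-.095,0)),('side',(502,490),(.055,-.095,0)),
('top',(237,127),(.053,.096,.062)),('top',(577,222),(.053,-.096,.062)),('side',(522,103),(.053,.096,.062)),('side',(509,415),(.053,-.096,.062))]
def pix(c,a): return ((a[0]+off[c][0]-2.5)/6,(a[1]+off[c][1]-2.5)/6)
def f(p,raw=False):
    R=np.array([[math.cos(p[2]),-math.sin(p[2])],[math.sin(p[2]),math.cos(p[2])]])
    return np.concatenate([proj(c,[*(R@np.array(m[:2])+p[:2]),m[2]])[0]-pix(c,a) for c,a,m in obs])
for sel in (None,):
    r=least_squares(f,[.6,.01,-.26],loss='soft_l1');print(r.x);print(f(r.x).reshape(-1,2))
x,y,a=r.x;e=np.array([math.cos(a),math.sin(a)]);print('slot',[x,y]-.055*e,'hinge',[x,y]+.055*e)
```

```text
[ 0.6052  0.0126 -0.2557]
[[-0.133  -0.746 ]
 [ 0.2458 -0.8576]
 [-1.994  -0.3276]
 [-0.3933  0.074 ]
 [-0.1724  0.0606]
 [ 0.0428  0.564 ]
 [ 0.6115  0.1952]
 [-0.0516  0.1835]
 [-0.2808  1.5112]
 [ 0.3725  1.8629]
 [-0.3923 -0.0514]
 [-0.4666  0.2364]
 [-1.0296 -0.4094]
 [-0.4448  0.015 ]]
slot [0.552  0.0265] hinge [ 0.6584 -0.0014]
```

Call:
{"name": "move_arm", "arguments": {
  "steps": [
    {"fingers": 10,"translation": [0,0,40],"turn": 0},
    {"fingers": 10,"translation": [0,-20,40],"turn": -0.1},
    {"fingers": 10,"translation": [-5,-40,0],"turn": -0.12},
    {"fingers": 10,"translation": [-5,-40,0],"turn": -0.12},
    {"fingers": 10,"translation": [-5,-40,0],"turn": -0.119},
    {"fingers": 10,"translation": [-5,-40,0],"turn": 0},
    {"fingers": 10,"translation": [-5,-40,0],"turn": 0},
    {"fingers": 10,"translation": [-3,-33,0],"turn": 0},
    {"fingers": 10,"translation": [0,0,0],"turn": 0},
    {"fingers": 10,"translation": [0,0,0],"turn": 0}
  ],
  "newtons": 120
}}

```text
t: 8.88
eef_pos: [0.4043, 0.0663, 0.092]
tool_rot: [-0.0, 0.792, 0.611, 0.0]
contact_force: [0.0, 0.2, -0.6]
gripper_width: 0.214
```

```bash
cat > look.py <<'E'
from h import *
import sys
np.set_printoptions(precision=4,suppress=True)
tag=sys.argv[1]; pz=float(sys.argv[2]) if len(sys.argv)>2 else None
o=get_obs();print(o['t'],o['eef_pos'],2*np.arctan2(o['tool_rot'][2],o['tool_rot'][1])-np.pi/2,o['contact_force'],o['gripper_width'])
C=np.array([.57,.02,.07])
for c in('top','side'):
    im=read_camera(c); u,v=map(int,proj(c,[C])[0]); u0=max(0,u-75);v0=max(0,v-60)
    cv2.imwrite(f'pics/{c}{tag}.png',cv2.resize(im[v0:v+60,u0:u+75],None,fx=5,fy=5,interpolation=2)); print(c,u0,v0)
b=[]
for c in('top','side'):
    r=place_of(c,'spatula_tip')
    for d in r[:1]:
        print(c,d['xy'],d['conf']); b.append((c,d['xy']))
        if pz: print(onz(c,d['xy'],pz))
if len(b)==2: print('tri tip',tri(b))
E
python3 look.py 9 .113
```

```text
8.875 [0.4043 0.0663 0.092 ] -0.2565778475720639 [ 0.0432  0.2111 -0.6497] 0.2142360026748643
top 136 139
side 169 114
top [206.3, 212.9] 0.89
[0.5213 0.0314 0.113 ]
side [225.9, 165.5] 0.68
[0.5199 0.0211 0.113 ]
tri tip [0.5218 0.0324 0.1012]
```

View pics/side9.png

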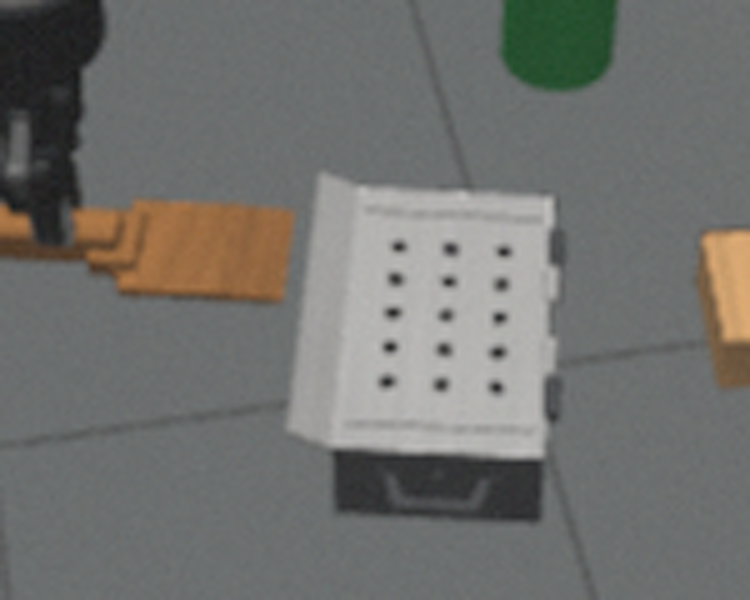

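View pics/top9.png

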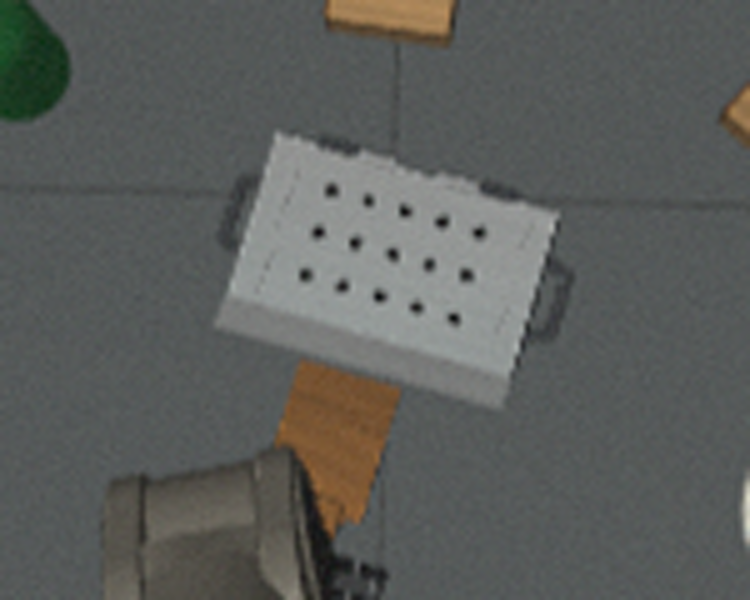

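Call:
{"name": "move_arm", "arguments": {
  "steps": [
    {"fingers": 10,"translation": [0,0,-25],"turn": 0},
    {"fingers": 10,"translation": [0,0,-25],"turn": 0},
    {"fingers": 10,"translation": [0,0,0],"turn": 0},
    {"fingers": 10,"translation": [0,0,0],"turn": 0}
  ]
}}

```text
t: 9.57
eef_pos: [0.4044, 0.0661, 0.0424]
tool_rot: [0.0, 0.792, 0.611, 0.0]
contact_force: [-0.0, -0.0, -1.1]
gripper_width: 0.214
```

```bash
python3 look.py 10 .051
```

```text
9.575 [0.4044 0.0661 0.0424] -0.25642899953535014 [-0.0202 -0.0409 -1.0785] 0.21353052796133784
top 136 139
side 169 114
top [209.1, 215.6] 0.73
[0.5181 0.027  0.051 ]
side [225.9, 176.2] 0.65
[0.5208 0.0404 0.051 ]
tri tip [0.5179 0.0258 0.0669]
```

View pics/side10.png

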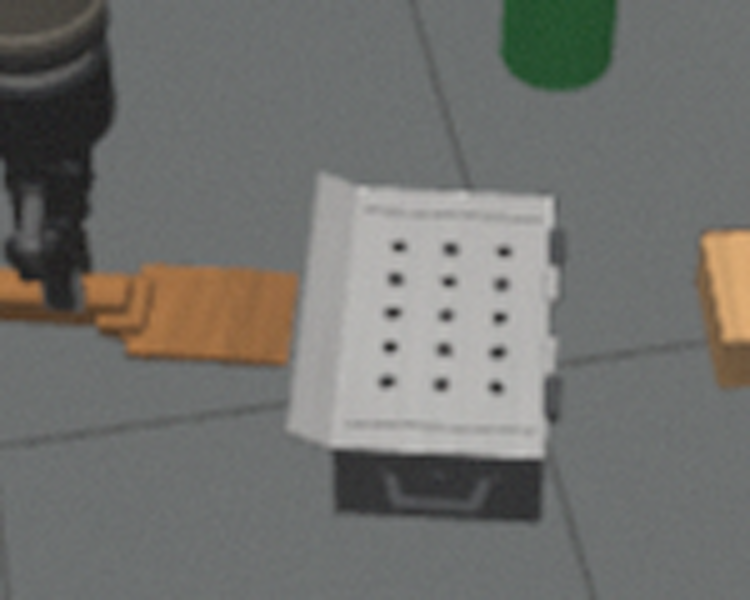

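View pics/top10.png

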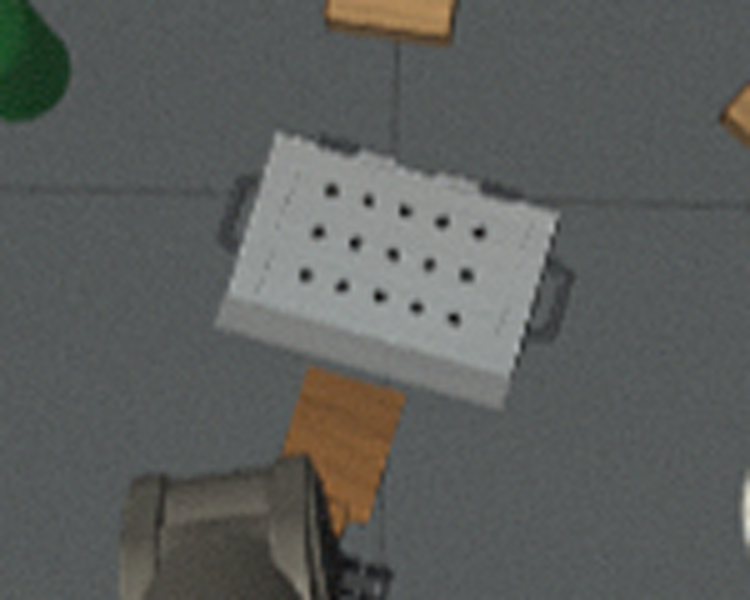

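Run:
```python
from h import *
a=('side',(227.8-.4,177.9-.4));b=('top',(207.1-.4,215.4-.4));print(tri([a,b]),onz(*a,.051),onz(*b,.051))
for s in ((298,276),(290,363)): print(onz('side',(169+s[0]/5-.4,114+s[1]/5-.4),.052))
for s in ((306,370),(405,394)): print(onz('top',(136+s[0]/5-.4,139+s[1]/5-.4),.052))
```

```text
[0.5219373  0.03478421 0.05099704] [0.52403394 0.03483664 0.051     ] [0.51984596 0.03486262 0.051     ]
[0.53145042 0.06571833 0.052     ]
[0.51662031 0.00314235 0.052     ]
[0.52675653 0.06705576 0.052     ]
[0.51278063 0.00254575 0.052     ]
```

Call:
{"name": "move_arm", "arguments": {
  "steps": [
    {"fingers": 10,"translation": [12,-3.1,0],"turn": 0},
    {"fingers": 10,"translation": [12,-3.1,0],"turn": 0},
    {"fingers": 10,"translation": [12,-3.1,0],"turn": 0},
    {"fingers": 10,"translation": [0,0,0],"turn": 0}
  ]
}}

```text
t: 10.28
eef_pos: [0.4415, 0.056, 0.0419]
tool_rot: [0.0, 0.792, 0.61, 0.0]
contact_force: [-0.2, 0.3, -1.2]
gripper_width: 0.216
```

No contact force, so the tip is passing into the slot. I carry on.

Call:
{"name": "move_arm", "arguments": {
  "steps": [
    {"fingers": 10,"translation": [12,-3.1,0],"turn": 0},
    {"fingers": 10,"translation": [12,-3.1,0],"turn": 0},
    {"fingers": 10,"translation": [0,0,0],"turn": 0},
    {"fingers": 10,"translation": [0,0,5],"turn": 0},
    {"fingers": 10,"translation": [0,0,8],"turn": 0},
    {"fingers": 10,"translation": [0,0,0],"turn": 0}
  ]
}}

```text
t: 11.02
eef_pos: [0.464, 0.0504, 0.0556]
tool_rot: [0.0, 0.792, 0.611, 0.0]
contact_force: [-0.5, 0.4, -3.2]
gripper_width: 0.212
```

```bash
python3 look.py 11
```

```text
11.025 [0.464  0.0504 0.0556] -0.2565297764276875 [-0.5006  0.3794 -3.188 ] 0.2119996456355528
top 136 139
side 169 114
```

View pics/side11.png

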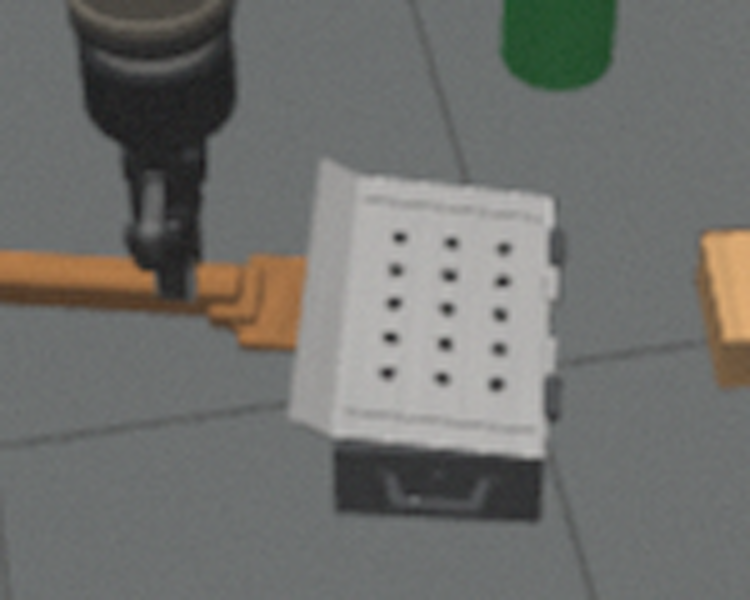

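View pics/top11.png

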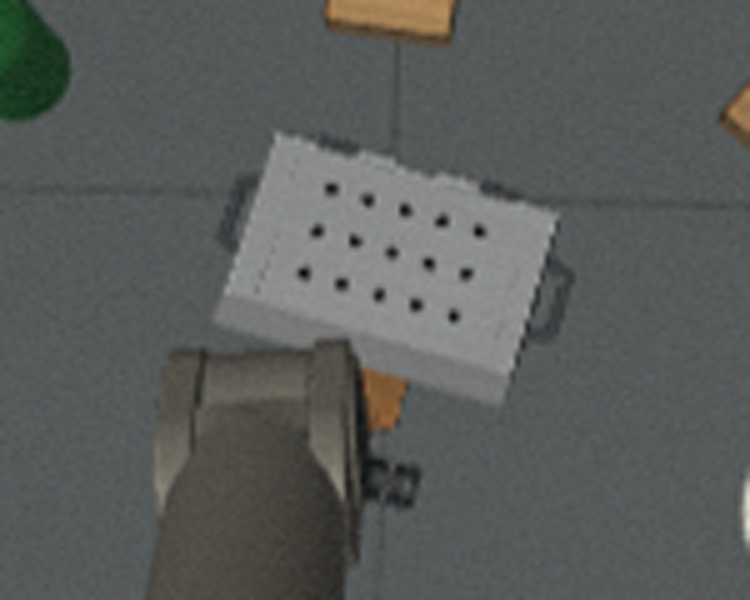

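Call:
{"name": "move_arm", "arguments": {
  "steps": [
    {"fingers": 10,"translation": [1.1,-0.3,6.9],"turn": 0},
    {"fingers": 10,"translation": [1.1,-0.3,6.9],"turn": 0},
    {"fingers": 10,"translation": [2.6,-0.7,7.5],"turn": 0},
    {"fingers": 10,"translation": [2.7,-0.7,7.5],"turn": 0},
    {"fingers": 10,"translation": [4,-1,6.8],"turn": 0},
    {"fingers": 10,"translation": [4,-1.1,6.8],"turn": 0},
    {"fingers": 10,"translation": [5.2,-1.4,5.9],"turn": 0},
    {"fingers": 10,"translation": [5.3,-1.4,5.8],"turn": 0},
    {"fingers": 10,"translation": [0,0,0],"turn": 0}
  ]
}}

```text
t: 12.35
eef_pos: [0.4913, 0.0432, 0.1096]
tool_rot: [0.001, 0.792, 0.611, 0.001]
contact_force: [-0.5, -0.4, -1.1]
gripper_width: 0.216
```

```bash
python3 look.py 12
```

```text
12.35 [0.4913 0.0432 0.1096] -0.2571909286677012 [-0.5454 -0.3753 -1.06  ] 0.2156747583216646
top 136 139
side 169 114
top [214.0, 185.2] 0.63
side [259.3, 162.2] 0.96
tri tip [0.6072 0.0101 0.1196]
```

View pics/side12.png

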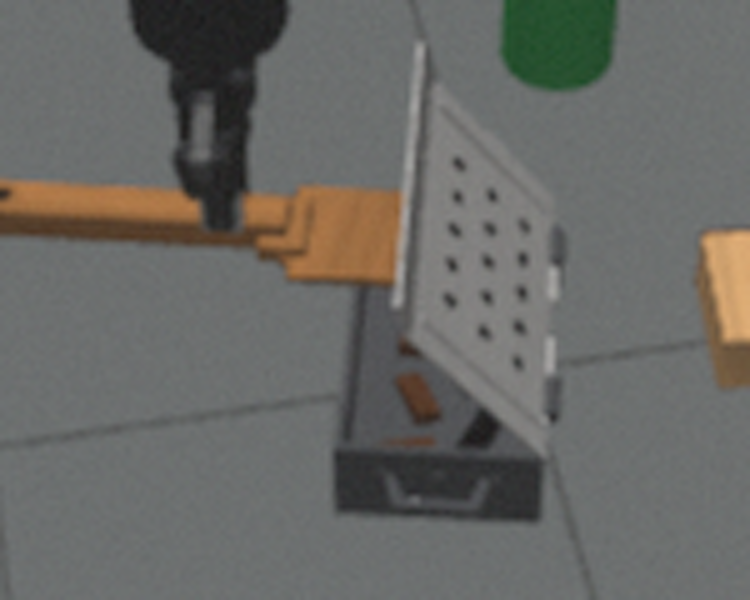

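View pics/top12.png

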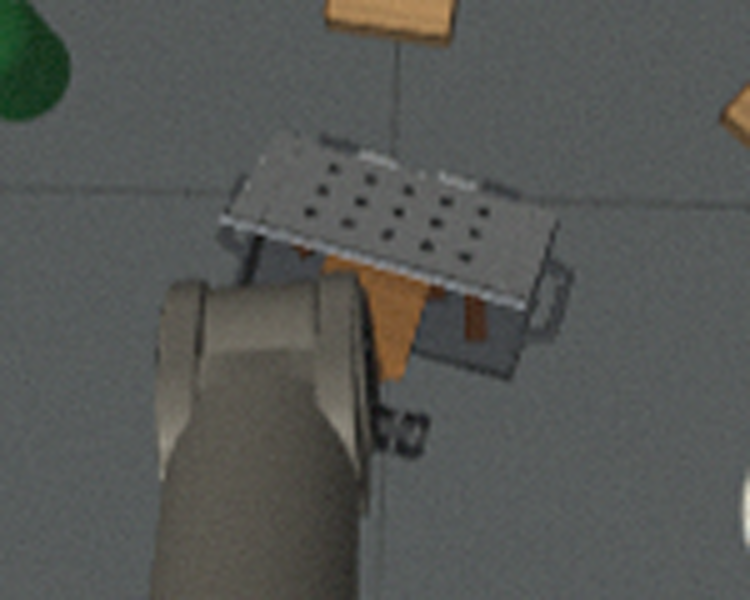

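Call:
{"name": "move_arm", "arguments": {
  "steps": [
    {"fingers": 10,"translation": [6.3,-1.6,4.7],"turn": 0},
    {"fingers": 10,"translation": [6.3,-1.7,4.6],"turn": 0},
    {"fingers": 10,"translation": [7,-1.8,3.3],"turn": 0},
    {"fingers": 10,"translation": [7.1,-1.9,3.2],"turn": 0},
    {"fingers": 10,"translation": [7.5,-2,1.8],"turn": 0},
    {"fingers": 10,"translation": [7.6,-2,1.7],"turn": 0},
    {"fingers": 10,"translation": [5.7,-1.5,0.5],"turn": 0},
    {"fingers": 10,"translation": [5.8,-1.5,0],"turn": 0},
    {"fingers": 10,"translation": [3.6,-0.9,0],"turn": 0},
    {"fingers": 10,"translation": [0,0,0],"turn": 0}
  ]
}}

```text
t: 13.8
eef_pos: [0.5473, 0.0283, 0.1288]
tool_rot: [0.0, 0.792, 0.611, 0.0]
contact_force: [-0.1, -0.0, 0.4]
gripper_width: 0.215
```

```bash
python3 look.py 13
```

```text
13.8 [0.5473 0.0283 0.1288] -0.2570457156567916 [-0.0897 -0.0111  0.4131] 0.21492390084920876
top 136 139
side 169 114
top [218.7, 169.2] 0.53
side [283.8, 161.1] 0.97
tri tip [ 0.6632 -0.0039  0.1255]
```

View pics/side13.png

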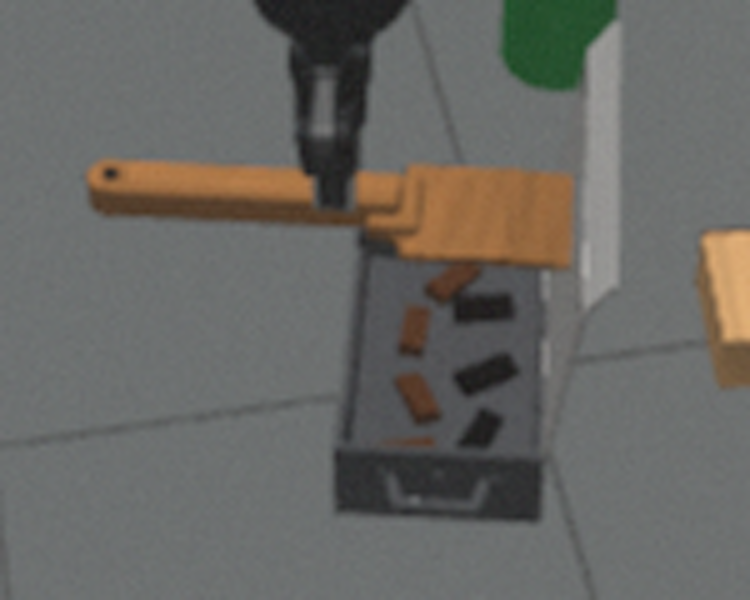

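View pics/top13.png

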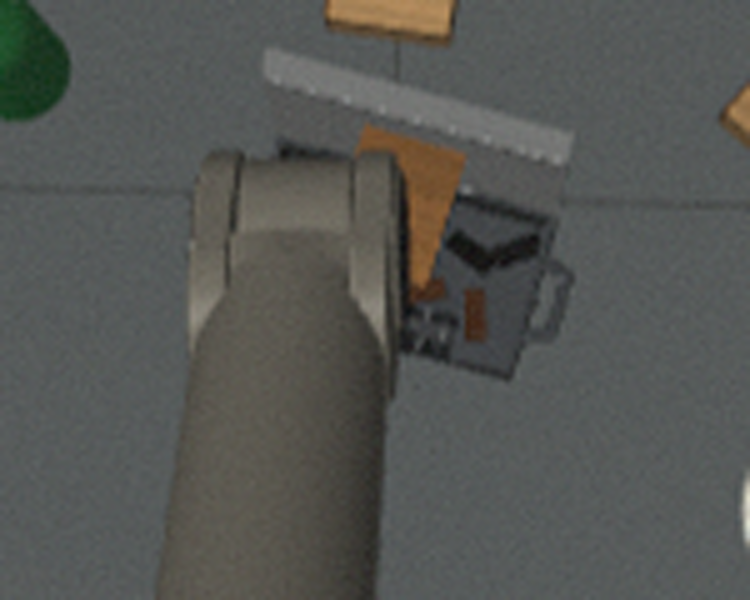

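Call:
{"name": "move_arm", "arguments": {
  "steps": [
    {"fingers": 10,"translation": [-15,4,0],"turn": 0},
    {"fingers": 10,"translation": [-30,8,0],"turn": 0},
    {"fingers": 10,"translation": [-30,8,0],"turn": 0},
    {"fingers": 10,"translation": [-30,12,0],"turn": 0},
    {"fingers": 10,"translation": [-20,40,0],"turn": 0.08},
    {"fingers": 10,"translation": [0,50,0],"turn": 0.1},
    {"fingers": 10,"translation": [0,50,0],"turn": 0.1},
    {"fingers": 10,"translation": [0,50,0],"turn": 0.1},
    {"fingers": 10,"translation": [5,50,-30],"turn": 0.08},
    {"fingers": 10,"translation": [0,20,-20],"turn": 0}
  ]
}}

```text
t: 15.25
eef_pos: [0.4253, 0.3237, 0.0781]
tool_rot: [-0.001, 0.63, 0.777, 0.0]
contact_force: [0.5, -1.5, -0.5]
gripper_width: 0.215
```

```bash
sed -i 's/^C=.*/C=np.array([.5,.2,.05])/; s/u-75/u-100/; s/u+75/u+100/; s/fx=5,fy=5/fx=4,fy=4/' look.py; python3 look.py 14; python3 -c "
from h import *
cv2.imwrite('pics/w14.png',read_camera('wrist'))"
```

```text
15.25 [0.4253 0.3237 0.0781] 0.20796356913858527 [ 0.4822 -1.4878 -0.4987] 0.21517231463930506
top 55 159
side 110 78
top [106.5, 203.3] 0.77
side [216.2, 97.0] 0.94
tri tip [0.5449 0.3529 0.077 ]
```

View pics/side14.png

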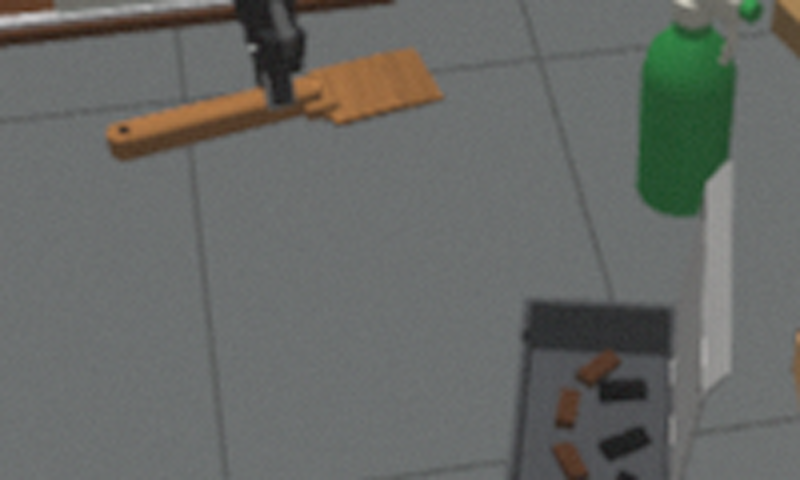

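View pics/w14.png

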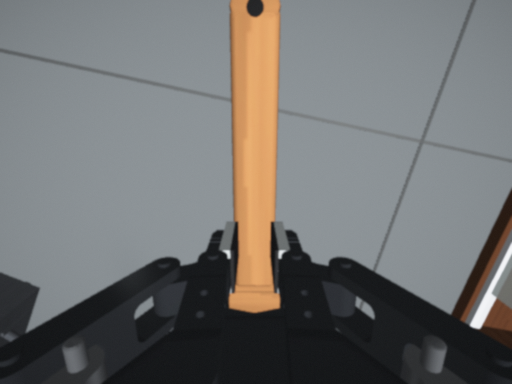

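Call:
{"name": "move_arm", "arguments": {
  "steps": [
    {"fingers": 10,"translation": [0,0,-30],"turn": 0},
    {"fingers": 10,"translation": [0,0,-30],"turn": 0},
    {"fingers": 10,"translation": [0,0,-15],"turn": 0},
    {"fingers": 10,"translation": [0,0,-5],"turn": 0},
    {"fingers": 10,"translation": [0,0,-3],"turn": 0},
    {"fingers": 10,"translation": [0,0,0],"turn": 0}
  ]
}}

```text
t: 16.25
eef_pos: [0.4274, 0.3207, -0.0036]
tool_rot: [0.0, 0.632, 0.775, 0.001]
contact_force: [-0.0, 0.6, -0.9]
gripper_width: 0.211
```

Call:
{"name": "move_arm", "arguments": {
  "steps": [
    {"fingers": 10,"translation": [0,0,-2],"turn": 0},
    {"fingers": 10,"translation": [0,0,-1],"turn": 0},
    {"fingers": 10,"translation": [0,0,0],"turn": 0}
  ]
}}

```text
t: 16.62
eef_pos: [0.4269, 0.3204, -0.0072]
tool_rot: [-0.0, 0.632, 0.775, -0.0]
contact_force: [-0.2, -0.3, -0.5]
gripper_width: 0.216
```

Call:
{"name": "move_arm", "arguments": {
  "steps": [
    {"fingers": 10,"translation": [0,0,-1],"turn": 0},
    {"fingers": 10,"translation": [0,0,0],"turn": 0}
  ]
}}

```text
t: 16.88
eef_pos: [0.427, 0.3205, -0.0074]
tool_rot: [-0.0, 0.632, 0.775, 0.0]
contact_force: [-2.0, -1.5, 7.4]
gripper_width: 0.215
```

In contact with 7 N. I release, lift straight up and check.

Call:
{"name": "move_arm", "arguments": {
  "steps": [
    {"fingers": 30,"translation": [0,0,0],"turn": 0},
    {"fingers": 45,"translation": [0,0,0],"turn": 0},
    {"fingers": 60,"translation": [0,0,0],"turn": 0},
    {"fingers": 70,"translation": [0,0,0],"turn": 0},
    {"fingers": 70,"translation": [0,0,10],"turn": 0},
    {"fingers": 70,"translation": [0,0,30],"turn": 0},
    {"fingers": 70,"translation": [0,0,50],"turn": 0},
    {"fingers": 70,"translation": [0,0,50],"turn": 0},
    {"fingers": 70,"translation": [0,0,0],"turn": 0}
  ]
}}

```text
t: 18.0
eef_pos: [0.4294, 0.3224, 0.1365]
tool_rot: [0.001, 0.632, 0.775, 0.004]
contact_force: [-0.9, 0.5, -0.1]
gripper_width: 0.82
```

```bash
python3 look.py 15
python3 - <<'E'
from h import *
cv2.imwrite('pics/t15f.png',read_camera('top'));cv2.imwrite('pics/s15f.png',read_camera('side'));cv2.imwrite('pics/w15.png',read_camera('wrist'))
E
```

```text
18.0 [0.4294 0.3224 0.1365] 0.20288355621059972 [-0.9029  0.5015 -0.1165] 0.8201049508690181
top 55 159
side 110 78
top [114.3, 205.8] 0.61
side [217.7, 115.9] 0.78
tri tip [0.5448 0.3475 0.0056]
```

View pics/t15f.png

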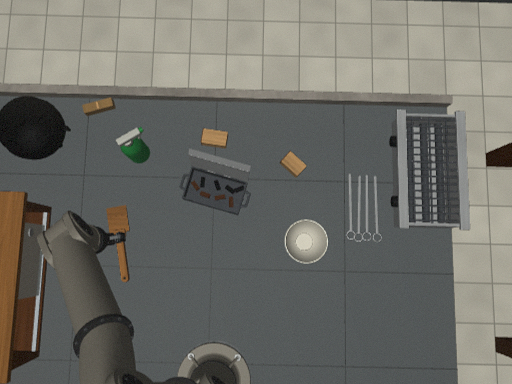

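View pics/s15f.png

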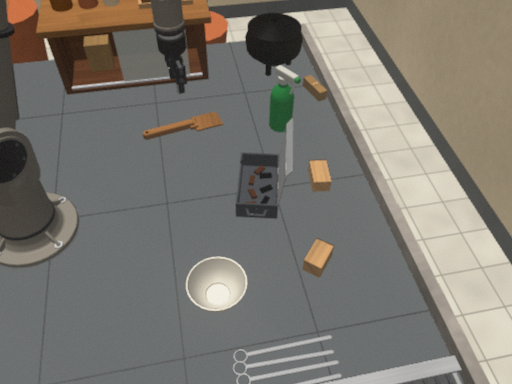

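View pics/w15.png

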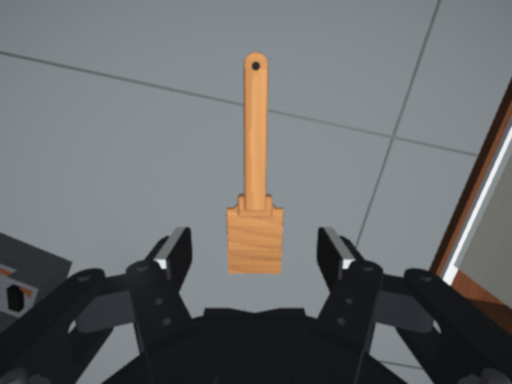

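The lid stands open at (220,160) in the top view. The spatula lies flat at (120,240), the gripper is clear of it, and the other objects are where they were. I'm handing in.

```bash
python3 -c "
from station import *
print(hand_in())"
```

```text
the job is handed in; nothing more can be done
None
```

The smoker lid is open and leaning slightly back, and the spatula is lying flat on the slate again. It is back within about 1 cm of where it started, the same way up and well clear of the box. I handed in at about 18 s of the 61 s allowed.

- **Grasp:** The first close missed, because the fingertips sit about 8 mm higher than the reported TCP and closed above the handle. I lowered the hand and the second grasp held.
- **Lever:** The blade went into the slot with no contact force showing, and I swung the lid up along an arc around the hinge. The force readings stayed within a few newtons, apart from about 7 N when the spatula touched down on the slate.
- **Last checks:** The top and side pictures show the lid standing open. The box, bowl, bottle, skewers and wood chunks look to be where they were. The gripper was open and about 14 cm up, touching nothing.
- **What disagreed:**
    - The networks' tip position was off at times. When the blade was at the slot, its height came out at 67 mm; the blade corners I read from the pictures gave 51 mm, and I went by those.
    - While I carried the spatula back, its tip height came out 10 mm low, but the wrist picture showed it level.
    - The gripper read about 18–19 mm on the 24 mm handle, yet the grasp held throughout.

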